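# Seat a carton against the sprung plunger of the reading station and hold it

### The arm

A 6-joint arm with a two-finger parallel gripper is mounted at the origin on a cart in front of the work surface, level with it; the furniture and walls round the work are solid. World frame = base frame: x ahead of the robot, y to its left, z up, the work surface at z = 0. Lengths are in m, angles in rad, forces in N, time in s.
With the tool pointing down it reaches from about 0.3 to 0.875 m from the base axis. Payload 6.4 kg.
Tool frame: the origin (TCP) lies between the finger pads; the fingertips stand 8 mm ahead of it and the grasp point (between the pads) lies 11 mm behind it (ctrl.finger_overhang is the distance from the TCP to the fingertips, in m); z points along the fingers, y is the line along which they close (so a half turn about z gives the same grasp; the last joint's range is limited). The gripper opens to 85 mm and grips with 20 to 120 N. Pads are 22 mm wide; open, the fingers measure 114 mm over their backs; the gripper's body (76 mm by 85 mm) begins 54 mm behind the grasp point. The pads swing forward as they close: fully open they stand 13 mm farther back than shut.
Start: joints at [-1.317, 0.181, 1.607, -0, 1.354, -0.206], TCP at [0.255, -0.515, 0.239] pointing down, gripper open.
Joint ranges: [-2.99, 2.99], [-0.89, 2.07], [0.3, 2.58], [-1.14, 4.28], [0, 2.63], [-3.12, 3.12]. Speed limits (rad/s): [2.57, 2.57, 3.01, 3.14, 3.14, 3.14].

### API

Orientations are given as a unit quaternion [w, x, y, z].
In Python, from bench import ctrl, camera gives the robot as it stands.
- The arm moves only by the shell command python3 -m pendant 'ROWS' [OPENING]. ROWS is JSON, a list of rows, each a list of 6 numbers: the shift along the world's x, y, z normalised to -1 to 1, where 1 is 200 mm, then the turn, a rotation vector about the world's x, y, z normalised to -1 to 1, where 1 is pi/2 rad. In form: [[dx, dy, dz, rx, ry, rz], ...]. A call has exactly 10 rows; each row shifts and turns the commanded pose from where the row before left it; what a row does not reach is not made up. A row lasts 1/8 s, in which the tool goes at most 62.5 mm and 10.7 degrees, less where a joint would pass 70% of its speed; a pose out of reach is approached as far as the arm can. A call with a number of a shift or a turn outside -1 to 1 is refused whole. A call with a gripper value outside its range is refused whole. OPENING is the opening, from -1 (shut) to 1 (fully open), set as the call begins (- or left out, the last holds). The fingers move at their own pace and stop on an object; the grip force is fixed at half the most. Time passes only in rows, so rows that do not move let the fingers close, or fill a call up. It gives the time, the measured TCP pose, the force, the opening and the grip force at its end, in the units of the state.
- ctrl.get_obs(): the state, without advancing time (a new reading comes with each control period).
- camera(name): name is "scene" or "top"; returns a dict with "color" (384x512x3 uint8, blue, green, red), "fx", "fy", "cx", "cy" (pixels), "xyz" and "rotation" of the camera in the world. Camera axes: x right, y down, z forward; pixel columns grow to the right and rows downward; lengths in m; the calibration is good to about 2 mm. A picture is of the moment at which its call begins. There is no depth.
- ctrl.hand_in(): hands the job in; it is judged then, once.
The state is a dict: "time_s": time; "q": joint angles; "dq": joint speeds; "joint_efforts": joint torques, N m; "eef_pos": TCP position; "eef_rot": TCP orientation; "wrist_force": force on the tool from outside, world axes, zero at the start; "torque": the same for the moment, N m; "opening": opening from 0.0 (shut) to 1.0 (fully open); "grasp_force": force on a finger pad.
Only numpy, scipy, OpenCV 4.12 (cv2) and the standard library are available. Lean on these libraries where they do the work, as an engineer would, in place of code of your own. Each camera call takes 0.05 s, during which the arm holds its last target. There are 200 camera calls.

### The job

Push the swab carton along the rollers of the reading station, without lifting it off them, into the bay at the blue end and on against the red-nosed spring plunger until the carton's leading end sits squarely against the hard-stop pads. Keep it pressed home there for at least two seconds, firmly enough to beat the spring but without crushing the carton, and finish while still pressing it: let go and the spring rolls it out again. Leave the tape roll and the timer alone.

Things in the scene. Friction and masses are not known exactly. Their poses are not given: they have to be found in the camera images.
- station: Aluminium roller station, fixed, 410 x 150 mm. Origin on the worktop under the track's middle; +x along the track the way the carton is pushed (flared infeed at -x, bay at +x). Free rollers, tops at 40 mm, x -0.20 to 0.14. Slippery white guide rails, tops at z = 60 mm: 69.8 mm apart in the bay (x 0.02 to 0.14), flaring to 108 mm apart at x below -0.06. Black reader head, 97 mm high, at x = 0.07, y = 0.076 to 0.112.
- end_stop: The blue end plate, 90 mm high, with the two steel hard-stop pads that look to the station's -x. Same origin and axes as the station; the plate lies at x = 0.152 to 0.162, the pad faces at x = 0.140.
- stop_face (a point): Point midway between the two pads (which are at 24 mm to either side of it), in the plane of their faces: 0.140 m along the station's +x from its origin, 66 mm above the worktop. Axes as the station's.
- plunger (a joint): Red-nosed spring plunger between the pads, 66 mm above the worktop. Its value in m is 0 when sprung fully out (nose 22 mm in front of the pad faces) and grows as it is pressed in along the station's +x; 0.022 when the carton meets the pads. The spring pushes back with 3 N at 0 and 300 N/m more: 9.6 N at 0.022.
- carton: The swab carton (white, blue band), shut, 0.2 to 0.45 kg: 67 mm wide (its x), 119 mm long (its y), 64 mm high. Origin at the centre of its underside. It stands on the infeed rollers, long side roughly along the track, up to 8 degrees askew. It rolls very easily. A push of more than 40 N crushes it.
- carton_mid (a point): Centre of the carton, half-way up (32 mm above its underside); axes as the carton's. The two short end faces lie 59.5 mm from it along its own +y and -y. At home it lies 60 mm before the pad faces, 0.080 m along the station's x, 72 mm above the worktop.
- tape_roll: Bystander: roll of tape, 103 mm across, 25 mm high, lying loose on the worktop. Origin at the centre of its underside.
- timer: Bystander: white timer, 64 mm wide, 62 mm high, standing loose left of the station. Origin at the centre of its underside.
There are look-alikes about, which are no part of the job. There is more than one size of the carton; the job needs the larger.

How it is judged:
On the way, in this order (a step that is already met when the one before it is completed fails the run):
1. the carton has been rolled into the bay, its centre past the middle of the track (x of carton_mid in the frame of station above 0 m and z of carton_mid in the frame of station below 0.085 m), for 0.02 s.
2. the carton is held against the hard stop with the plunger pressed in, for two seconds (value of joint plunger above 0.0205 m and contact force between carton and end_stop above 1 N and contact force between any of the fingers, the arm and carton above 2 N and angle between the y axis of carton_mid and the x axis of station, either way round below 0.06 rad and angle between carton_mid's own z axis and vertical below 0.06 rad and linear speed of carton below 0.01 m/s), for 2 s.
At the end, for the whole second after the job is handed in: The robot is still pressing the carton (over 2 N), which stands flat and square (within 0.06 rad) and still, touches the hard stop with over 1 N and keeps the plunger pressed in at least 20.5 of its 22 mm (all of step 2); the arm keeps its last pose, push and grip.
It fails at once if the carton is pushed with more than 40 N (contact force between any of the fingers, the arm and carton above 40 N).
It fails at once if the carton is lifted or tipped off the rollers (z of carton_mid in the frame of station above 0.09 m or angle between carton_mid's own z axis and vertical above 0.3 rad).
It fails at once if the tape roll or the timer is disturbed (distance of any of tape_roll, timer from where it was at the start of the episode above 0.02 m).
It also fails if it takes over 45 s, if anything falls off the work surface, if the arm or the gripper's body presses on something with over 40 N, if the wrist force passes 120 N, or if a joint passes its speed limit or range.

## Working session

There is one attempt and no reset: what is moved stays moved. The work goes in short steps, Python scripts to look and compute and a shell command to move; the robot and the scene stay as the last step left them, time stands still between calls to the robot, and variables do not carry over. Pictures are saved under pics/ and viewed, at most 10 in all, crops included, and the job is handed in when it is done.

```bash
mkdir -p pics; cat > h.py <<'E'
import numpy as np, cv2
from bench import ctrl, camera
def pix2w(c,u,v,z):
    d=np.array(c["rotation"]).reshape(3,3)@np.array([(u-c["cx"])/c["fx"],(v-c["cy"])/c["fy"],1.])
    o=np.array(c["xyz"]); return o+d*(z-o[2])/d[2]
def w2pix(c,p):
    q=np.array(c["rotation"]).reshape(3,3).T@(np.array(p)-np.array(c["xyz"]))
    return c["fx"]*q[0]/q[2]+c["cx"],c["fy"]*q[1]/q[2]+c["cy"]
E
python3 - <<'E'
from h import *
import pickle
for n in("scene","top"):
    c=camera(n); pickle.dump(c,open(n+".pkl","wb"))
    cv2.imwrite(f"pics/{n}0.png",cv2.resize(c["color"],(768,576)))
    print(n,c["fx"],c["cx"],c["cy"],c["xyz"],np.round(np.array(c["rotation"]),3).tolist())
print(ctrl.get_obs())
E
```

```text
scene 420.2481514859303 261.46734741892686 193.6874950199509 [0.07233857 0.74436062 0.76546779] [0.143, -0.266, 0.854, -0.423]
top 420.41522250547536 256.54996868456567 192.9633390644786 [ 0.44829183 -0.03028791  1.10610031] [0.069, -0.702, 0.707, -0.05]
{'time_s': 0.1, 'q': array([-1.31731713e+00,  1.81439348e-01,  1.60793499e+00, -4.46871214e-05,
        1.35379832e+00, -2.06306773e-01]), 'dq': array([ 9.95651258e-05, -1.41167473e-03, -1.56995614e-03,  4.48279261e-04,
       -1.08150772e-03, -1.29184685e-03]), 'joint_efforts': array([ 5.03367119e-04, -4.45875907e+01, -3.52237058e+01, -2.89533773e-04,
        4.11843110e-03, -2.03991490e-07]), 'eef_pos': array([ 0.2550322 , -0.51479289,  0.2384766 ]), 'eef_rot': array([-7.89269412e-04,  9.73689382e-01,  2.27877955e-01, -4.04411543e-05]), 'wrist_force': array([ 0.90277305, -0.00677436, -0.00603282]), 'torque': array([0.02197719, 0.00747861, 0.01782091]), 'grasp_force': 0.0, 'opening': 1.0015618286447772}
```

View pics/top0.png

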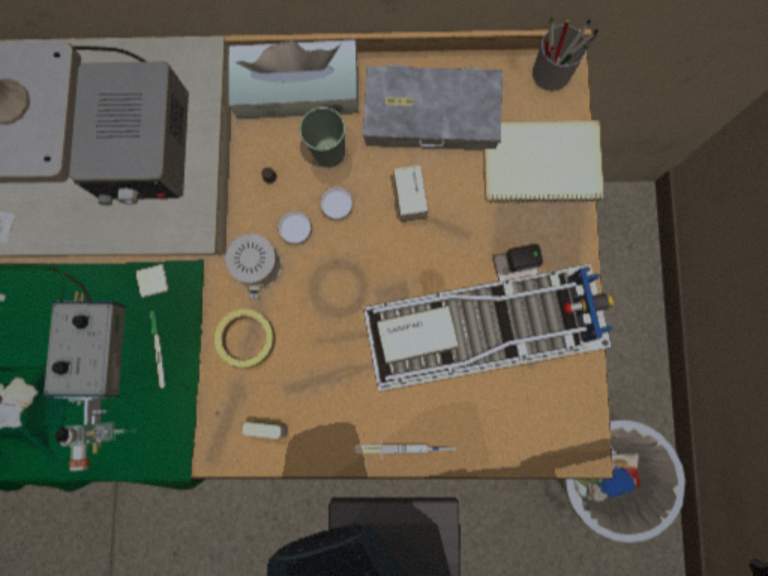

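View pics/scene0.png

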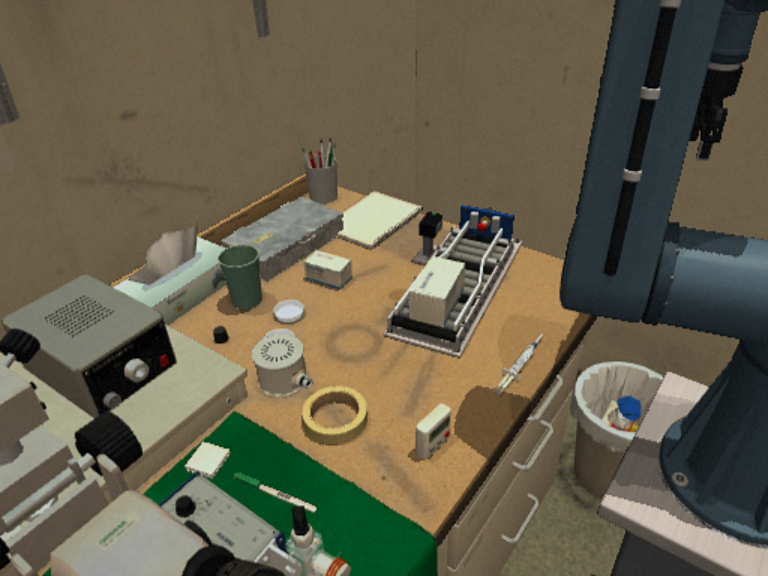

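Both views show the station on the right, with the infeed at about (372,350) and the blue end at (595,305) in the top view. There are two candidate cartons in the top view:
- **(418,335):** standing on the infeed rollers. It is the larger one and fits the description.
- **(410,193):** the small box loose on the worktop, which is a look-alike.

I'll confirm this with an enlarged crop and take corners from it.

```bash
cat > h.py <<'E'
import numpy as np, cv2, pickle
from scipy.spatial.transform import Rotation as R
from bench import ctrl, camera
def rot(c): 
    w,x,y,z=c["rotation"]; return R.from_quat([x,y,z,w]).as_matrix()
def pix2w(c,u,v,z):
    d=rot(c)@np.array([(u-c["cx"])/c["fx"],(v-c["cy"])/c["fy"],1.])
    o=np.array(c["xyz"]); return o+d*(z-o[2])/d[2]
def w2pix(c,p):
    q=rot(c).T@(np.array(p)-np.array(c["xyz"]))
    return c["fx"]*q[0]/q[2]+c["cx"],c["fy"]*q[1]/q[2]+c["cy"]
E
python3 - <<'E'
from h import *
c=pickle.load(open("top.pkl","rb"))
cr=c["color"][165:270,238:413]
im=cv2.resize(cr,None,fx=4.5,fy=4.5,interpolation=cv2.INTER_CUBIC)
for k in range(0,175,20): cv2.putText(im,str(238+k),(int(k*4.5),10),0,.35,(0,0,255)); cv2.line(im,(int(k*4.5),12),(int(k*4.5),18),(0,0,255))
cv2.imwrite("pics/crop1.png",im)
for n,u,v in(("backcorner",372,312),("small",410,193),("tape",244,338),("timer",262,430)):
    print(n,pix2w(c,u/1.5,v/1.5,0.0))
E
```

```text
backcorner [0.5960394  0.02205771 0.        ]
small [ 0.81448735 -0.0474856   0.        ]
tape [0.5514295 0.2485415 0.       ]
timer [0.39240417 0.21196666 0.        ]
```

View pics/crop1.png

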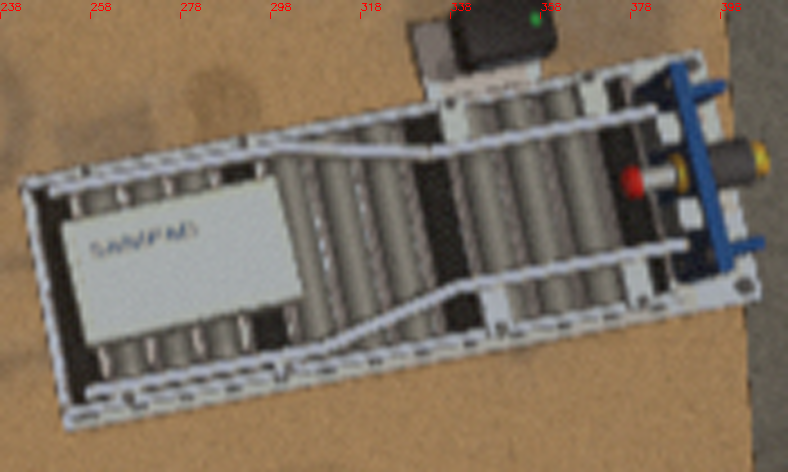

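```bash
python3 - <<'E'
from h import *
c=pickle.load(open("top.pkl","rb"))
P=lambda u,v,z:pix2w(c,238+u/4.5-.4,165+v/4.5-.4,z)[:2]
m=[(P(*a,.06)+P(*b,.06))/2 for a,b in(((52,190),(90,393)),((270,148),(328,347)),((430,153),(465,285)),((655,111),(685,245)))]
w=[np.linalg.norm(P(*a,.06)-P(*b,.06)) for a,b in(((52,190),(90,393)),((430,153),(465,285)),((655,111),(685,245)))]
m=np.array(m); print(m,w)
_,_,vt=np.linalg.svd(m-m.mean(0)); d=vt[0]*np.sign(vt[0]@(m[3]-m[0])); print("dir",d,np.degrees(np.arctan2(d[1],d[0])))
n=np.array([-d[1],d[0]]); s=(m-m.mean(0))@d; print("s",s,"lat",(m-m.mean(0))@n)
pa=(P(678,65,.09)+P(728,268,.09))/2; print("plate top mid",pa)
o1=m[2]-.02*d; o2=m[1]+.06*d; o3=pa-.157*d; o4=m[3]-.14*d; print("origins",o1,o2,o3,o4)
k=[P(*p,.104) for p in((62,223),(275,178),(302,296),(88,344))]
kc=np.mean(k,0); e=(k[1]-k[0]+k[2]-k[3]); 
print("carton",kc,np.linalg.norm(k[1]-k[0]),np.linalg.norm(k[2]-k[1]),np.degrees(np.arctan2(e[1],e[0])))
o=(o1+o2+o3)/3
print("o",o,"carton in st",(kc-o)@d,(kc-o)@n,"nose",(P(630,182,.066)-o)@d)
print("carton push end",kc-.0595*e/np.linalg.norm(e))
E
```

```text
[[ 0.53480219  0.00594856]
 [ 0.55834785 -0.12032021]
 [ 0.57333039 -0.20275108]
 [ 0.59528439 -0.32620749]] [np.float64(0.11426218631598073), np.float64(0.07550061688626643), np.float64(0.076045313972745)]
dir [ 0.17913892 -0.98382379] -79.6803915176731
s [-0.16957187 -0.04112771  0.04265371  0.16804587] lat [-0.0002664   0.00027873  0.00025232 -0.00026465]
plate top mid [ 0.59747123 -0.33562655]
origins [ 0.56974761 -0.18307461] [ 0.56909618 -0.17934963] [ 0.56934642 -0.18116622] [ 0.57020494 -0.18847216]
carton [ 0.54704953 -0.05448124] 0.11614381396855568 0.06430335324403068 -78.07350882111668
o [ 0.56939674 -0.18119682] carton in st -0.1286690618547238 0.0007139770151631062 nose 0.12349027958448083
carton push end [0.53475346 0.00373437]
```

```bash
python3 -m pendant '[[0.137,0.277,0,0,0,0.082],[0.137,0.277,0,0,0,0.082],[0.137,0.277,0,0,0,0.082],[0.137,0.277,0,0,0,0.082],[0.137,0.277,0,0,0,0.082],[0.137,0.277,0,0,0,0.082],[0.137,0.277,0,0,0,0.082],[0.137,0.277,0,0,0,0.082],[0.137,0.277,0,0,0,0.082],[0.137,0.277,0,0,0,0.082]]' -0.06
cat >> h.py <<'E'
d=np.array([.17914,-.98382]); n=-np.array([d[1],-d[0]]); o=np.array([.5694,-.1812])
def st():
    s=ctrl.get_obs(); p=s["eef_pos"]; w,x,y,z=s["eef_rot"]; M=R.from_quat([x,y,z,w]).as_matrix()
    q=p[:2]-o
    print("t %.2f"%s["time_s"],"p",p.round(4),"st x %.4f y %.4f"%(q@d,q@n),"yaw y %.1f"%np.degrees(np.arctan2(M[1,1],M[0,1])),"z",M[:,2].round(3),"F",s["wrist_force"].round(1),"Fd %.1f"%(s["wrist_force"][:2]@d),"op",round(s["opening"],2),ctrl.finger_overhang)
E
python3 -c "from h import *;st()"
```

```text
time_s: 1.35
eef_pos: [0.5296, 0.0408, 0.2391]
eef_rot: [0.0, 0.64, 0.768, -0.0]
wrist_force: [0.7, -0.9, -0.1]
opening: 0.472
grasp_force: 0.0
t 1.35 p [0.5296 0.0408 0.2391] st x -0.2255 y 0.0006 yaw y 10.4 z [-0. -0. -1.] F [ 0.7 -0.9 -0.1] Fd 1.0 op 0.47 0.008
```

```bash
python3 -m pendant '[[0,0,-0.105,-0.008,-0.0015,0],[0,0,-0.105,-0.008,-0.0015,0],[0,0,-0.105,-0.008,-0.0015,0],[0,0,-0.105,-0.008,-0.0015,0],[0,0,-0.105,-0.008,-0.0015,0],[0,0,-0.105,-0.008,-0.0015,0],[0,0,-0.105,-0.008,-0.0015,0],[0,0,-0.105,-0.008,-0.0015,0],[0,0,0,0,0,0],[0,0,0,0,0,0]]'
python3 - <<'E'
from h import *
st()
c=camera("scene"); cv2.imwrite("pics/s1.png",cv2.resize(c["color"][120:260,220:380],None,fx=4,fy=4,interpolation=cv2.INTER_CUBIC))
E
```

```text
time_s: 2.6
eef_pos: [0.5295, 0.0387, 0.0718]
eef_rot: [0.04, 0.641, 0.766, -0.032]
wrist_force: [1.2, 1.1, -0.2]
opening: 0.468
grasp_force: 0.0
t 2.60 p [0.5295 0.0387 0.0718] st x -0.2235 y 0.0002 yaw y 10.2 z [ 0.019 -0.1   -0.995] F [ 1.2  1.1 -0.2] Fd -0.8 op 0.47 0.008
```

View pics/s1.png

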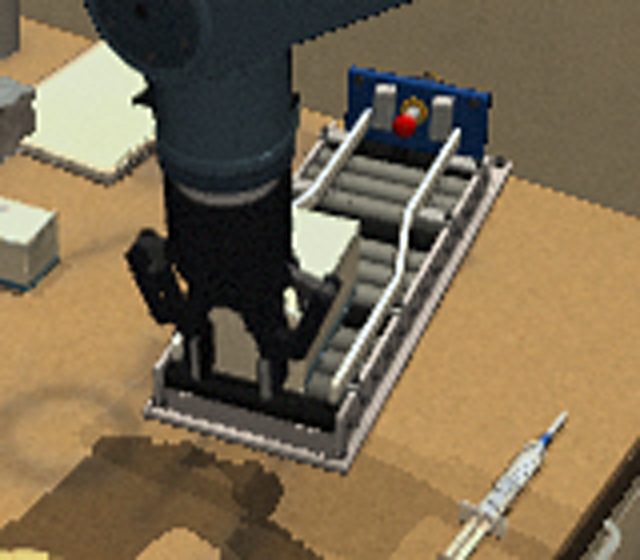

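The fingers stand just behind the carton's near end at about (240,380), and the track ahead is clear, with the plunger at (405,125). I'll start pushing gently.

```bash
python3 -m pendant '[[0.0036,-0.0197,0,0,0,0],[0.0036,-0.0197,0,0,0,0],[0.0036,-0.0197,0,0,0,0],[0.0036,-0.0197,0,0,0,0],[0.0036,-0.0197,0,0,0,0],[0.0036,-0.0197,0,0,0,0],[0.0036,-0.0197,0,0,0,0],[0.0036,-0.0197,0,0,0,0],[0.0036,-0.0197,0,0,0,0],[0.0036,-0.0197,0,0,0,0]]'
python3 -c "from h import *;st()"
python3 -m pendant '[[0.0045,-0.0246,0,0,0,0],[0.0045,-0.0246,0,0,0,0],[0.0045,-0.0246,0,0,0,0],[0.0045,-0.0246,0,0,0,0],[0.0045,-0.0246,0,0,0,0],[0.0045,-0.0246,0,0,0,0],[0.0045,-0.0246,0,0,0,0],[0.0045,-0.0246,0,0,0,0],[0.0045,-0.0246,0,0,0,0],[0.0045,-0.0246,0,0,0,0]]'
python3 - <<'E'
from h import *
st()
c=camera("top"); cv2.imwrite("pics/t2.png",cv2.resize(c["color"][165:270,238:413],None,fx=4.5,fy=4.5,interpolation=cv2.INTER_CUBIC))
E
```

```text
time_s: 3.9
eef_pos: [0.5364, -0.0009, 0.0713]
eef_rot: [0.039, 0.641, 0.766, -0.033]
wrist_force: [-0.5, 0.2, -0.6]
opening: 0.469
grasp_force: 0.2
t 3.90 p [ 0.5364 -0.0009  0.0713] st x -0.1833 y -0.0002 yaw y 10.1 z [ 0.019 -0.1   -0.995] F [-0.5  0.2 -0.6] Fd -0.3 op 0.47 0.008
time_s: 5.15
eef_pos: [0.5455, -0.0502, 0.0713]
eef_rot: [0.039, 0.641, 0.766, -0.032]
wrist_force: [-1.0, 0.4, -0.0]
opening: 0.47
grasp_force: 0.2
t 5.15 p [ 0.5455 -0.0502  0.0713] st x -0.1332 y -0.0001 yaw y 10.1 z [ 0.019 -0.1   -0.995] F [-1.   0.4 -0. ] Fd -0.6 op 0.47 0.008
```

View pics/t2.png

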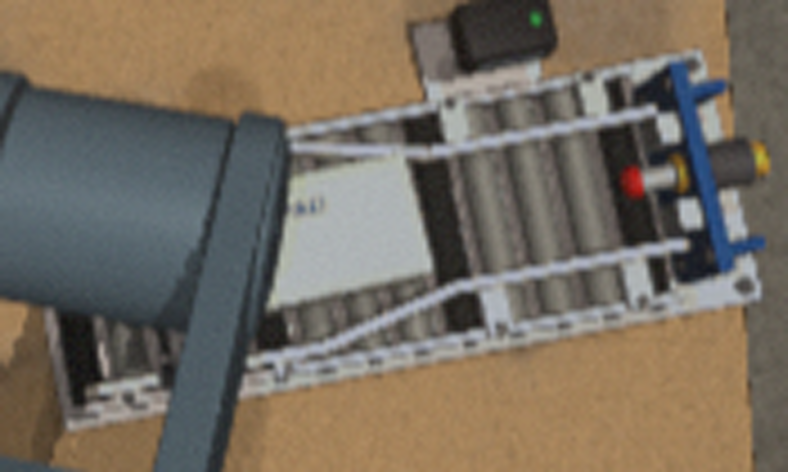

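The carton's leading end is at (405,155) to (433,273), a little toward the left rail just ahead of the bay, and square. I'll measure its offset while feeding it in slowly.

```bash
python3 - <<'E'
from h import *
c=pickle.load(open("top.pkl","rb"))
a,b=[pix2w(c,238+u/4.5-.4,165+v/4.5-.4,.104)[:2] for u,v in((405,155),(433,273))]
for p in(a,b):print((p-o)@d,(p-o)@n)
E
python3 -m pendant '[[0.0027,-0.0148,0,0,0,0],[0.0027,-0.0148,0,0,0,0],[0.0027,-0.0148,0,0,0,0],[0.0027,-0.0148,0,0,0,0],[0.0027,-0.0148,0,0,0,0],[0.0027,-0.0148,0,0,0,0],[0.0027,-0.0148,0,0,0,0],[0.0027,-0.0148,0,0,0,0],[0.0027,-0.0148,0,0,0,0],[0.0027,-0.0148,0,0,0,0]]'
python3 - <<'E'
from h import *
st()
c=camera("top"); cv2.imwrite("pics/t3.png",cv2.resize(c["color"][165:270,238:413],None,fx=4.5,fy=4.5,interpolation=cv2.INTER_CUBIC))
E
```

```text
-0.0009712890708312239 0.033692437444885356
0.0002043950600598425 -0.03069410650275697
time_s: 6.45
eef_pos: [0.5508, -0.0798, 0.0713]
eef_rot: [0.039, 0.641, 0.766, -0.033]
wrist_force: [-0.2, 0.1, -0.1]
opening: 0.469
grasp_force: 0.2
t 6.45 p [ 0.5508 -0.0798  0.0713] st x -0.1031 y -0.0001 yaw y 10.1 z [ 0.019 -0.1   -0.995] F [-0.2  0.1 -0.1] Fd -0.1 op 0.47 0.008
```

View pics/t3.png

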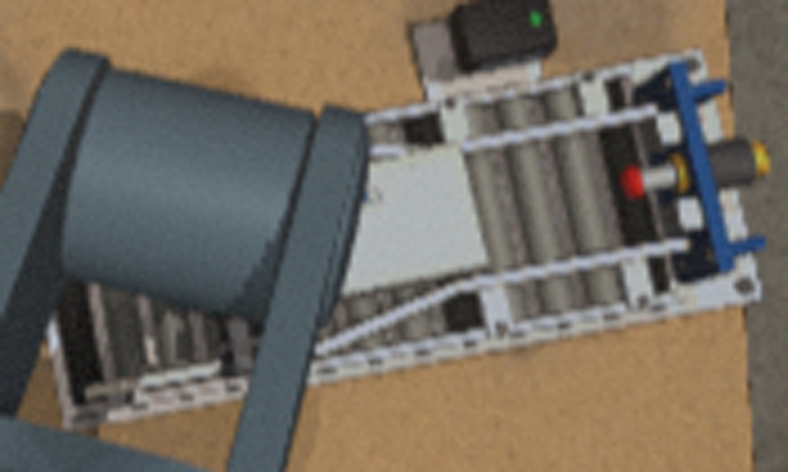

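The leading end, at (460,147) to (487,262), has entered the bay between the rails with almost no force. I'll carry on.

```bash
for i in 1; do python3 -m pendant '[[0.0036,-0.0197,0,0,0,0],[0.0036,-0.0197,0,0,0,0],[0.0036,-0.0197,0,0,0,0],[0.0036,-0.0197,0,0,0,0],[0.0036,-0.0197,0,0,0,0],[0.0036,-0.0197,0,0,0,0],[0.0036,-0.0197,0,0,0,0],[0.0036,-0.0197,0,0,0,0],[0.0036,-0.0197,0,0,0,0],[0.0036,-0.0197,0,0,0,0]]'; done
python3 -c "from h import *;st()"
```

```text
time_s: 7.75
eef_pos: [0.558, -0.1192, 0.0713]
eef_rot: [0.039, 0.641, 0.766, -0.032]
wrist_force: [-0.0, 0.6, -0.2]
opening: 0.47
grasp_force: 0.2
t 7.75 p [ 0.558  -0.1192  0.0713] st x -0.0631 y -0.0001 yaw y 10.1 z [ 0.019 -0.1   -0.995] F [-0.   0.6 -0.2] Fd -0.6 op 0.47 0.008
```

```bash
python3 -m pendant '[[0.0036,-0.0197,0,0,0,0],[0.0036,-0.0197,0,0,0,0],[0.0036,-0.0197,0,0,0,0],[0.0036,-0.0197,0,0,0,0],[0.0036,-0.0197,0,0,0,0],[0.0036,-0.0197,0,0,0,0],[0.0036,-0.0197,0,0,0,0],[0.0036,-0.0197,0,0,0,0],[0.0027,-0.0148,0,0,0,0],[0.0018,-0.0098,0,0,0,0]]'
python3 -c "from h import *;st()"
```

```text
time_s: 9.0
eef_pos: [0.5647, -0.1555, 0.0713]
eef_rot: [0.039, 0.641, 0.766, -0.032]
wrist_force: [0.1, 0.7, -0.0]
opening: 0.469
grasp_force: 0.2
t 9.00 p [ 0.5647 -0.1555  0.0713] st x -0.0261 y -0.0001 yaw y 10.1 z [ 0.019 -0.1   -0.995] F [ 0.1  0.7 -0. ] Fd -0.7 op 0.47 0.008
```

```bash
python3 -m pendant '[[0.0018,-0.0098,0,0,0,0],[0.0018,-0.0098,0,0,0,0],[0.0018,-0.0098,0,0,0,0],[0.0018,-0.0098,0,0,0,0],[0.0018,-0.0098,0,0,0,0],[0.0018,-0.0098,0,0,0,0],[0.0018,-0.0098,0,0,0,0],[0.0018,-0.0098,0,0,0,0],[0.0018,-0.0098,0,0,0,0],[0.0018,-0.0098,0,0,0,0]]'
python3 -c "from h import *;st()"
```

```text
time_s: 10.25
eef_pos: [0.5681, -0.1745, 0.0712]
eef_rot: [0.039, 0.641, 0.766, -0.032]
wrist_force: [-1.1, 5.7, 1.6]
opening: 0.47
grasp_force: 2.9
t 10.25 p [ 0.5681 -0.1745  0.0712] st x -0.0068 y -0.0000 yaw y 10.2 z [ 0.018 -0.1   -0.995] F [-1.1  5.7  1.6] Fd -5.8 op 0.47 0.008
```

```bash
python3 -m pendant '[[0.0009,-0.0049,0,0,0,0],[0.0009,-0.0049,0,0,0,0],[0.0009,-0.0049,0,0,0,0],[0.0009,-0.0049,0,0,0,0],[0.0009,-0.0049,0,0,0,0],[0.0009,-0.0049,0,0,0,0],[0.0009,-0.0049,0,0,0,0],[0.0009,-0.0049,0,0,0,0],[0.0009,-0.0049,0,0,0,0],[0.0009,-0.0049,0,0,0,0]]'
python3 -c "from h import *;st()"
```

```text
time_s: 11.5
eef_pos: [0.5698, -0.1836, 0.0712]
eef_rot: [0.039, 0.641, 0.766, -0.032]
wrist_force: [-0.8, 8.2, 3.4]
opening: 0.465
grasp_force: 4.3
t 11.50 p [ 0.5698 -0.1836  0.0712] st x 0.0024 y 0.0000 yaw y 10.2 z [ 0.018 -0.099 -0.995] F [-0.8  8.2  3.4] Fd -8.2 op 0.47 0.008
```

```bash
python3 -m pendant '[[0.00045,-0.0025,0,0,0,0],[0.00045,-0.0025,0,0,0,0],[0.00045,-0.0025,0,0,0,0],[0.00045,-0.0025,0,0,0,0],[0.00045,-0.0025,0,0,0,0],[0.00045,-0.0025,0,0,0,0],[0.00045,-0.0025,0,0,0,0],[0.00045,-0.0025,0,0,0,0],[0,0,0,0,0,0],[0,0,0,0,0,0]]'
python3 -c "from h import *;st()"
```

```text
time_s: 12.75
eef_pos: [0.5705, -0.1873, 0.0711]
eef_rot: [0.038, 0.641, 0.766, -0.032]
wrist_force: [-0.7, 10.0, 4.0]
opening: 0.473
grasp_force: 4.7
t 12.75 p [ 0.5705 -0.1873  0.0711] st x 0.0062 y 0.0000 yaw y 10.2 z [ 0.018 -0.098 -0.995] F [-0.7 10.   4. ] Fd -10.0 op 0.47 0.008
```

```bash
python3 -m pendant '[[0.00045,-0.0025,0,0,0,0],[0.00045,-0.0025,0,0,0,0],[0.00045,-0.0025,0,0,0,0],[0.00045,-0.0025,0,0,0,0],[0,0,0,0,0,0],[0,0,0,0,0,0],[0,0,0,0,0,0],[0,0,0,0,0,0],[0,0,0,0,0,0],[0,0,0,0,0,0]]'
python3 - <<'E'
from h import *
st()
c=camera("scene"); cv2.imwrite("pics/s4.png",cv2.resize(c["color"][130:240,250:380],None,fx=5,fy=5,interpolation=cv2.INTER_CUBIC))
E
```

```text
time_s: 14.0
eef_pos: [0.5707, -0.1878, 0.0711]
eef_rot: [0.038, 0.641, 0.766, -0.031]
wrist_force: [-2.0, 15.7, 6.8]
opening: 0.47
grasp_force: 7.7
t 14.00 p [ 0.5707 -0.1878  0.0711] st x 0.0067 y 0.0001 yaw y 10.2 z [ 0.017 -0.096 -0.995] F [-2.  15.7  6.8] Fd -15.8 op 0.47 0.008
```

View pics/s4.png

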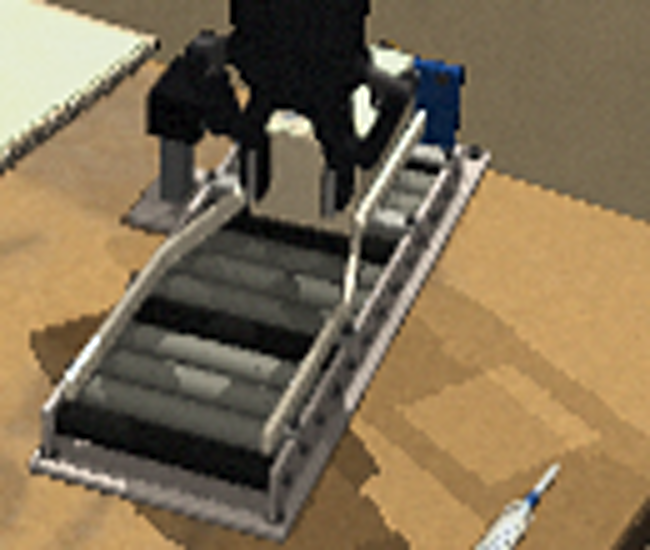

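The push force jumped from 10 to 16 N over only 0.5 mm of travel, so the carton is on the pads. Before that the force followed the spring law and reached 9.6–10 N. I'll hold for over two seconds and check from above.

```bash
for i in 1 2; do python3 -m pendant '[[0,0,0,0,0,0],[0,0,0,0,0,0],[0,0,0,0,0,0],[0,0,0,0,0,0],[0,0,0,0,0,0],[0,0,0,0,0,0],[0,0,0,0,0,0],[0,0,0,0,0,0],[0,0,0,0,0,0],[0,0,0,0,0,0]]' >/dev/null; done
python3 - <<'E'
from h import *
st()
c=camera("top"); cv2.imwrite("pics/t5.png",cv2.resize(c["color"][165:255,320:420],None,fx=6,fy=6,interpolation=cv2.INTER_CUBIC))
E
```

```text
t 16.55 p [ 0.5707 -0.1877  0.0711] st x 0.0067 y 0.0001 yaw y 10.2 z [ 0.017 -0.096 -0.995] F [-1.4 16.   6.1] Fd -16.0 op 0.47 0.008
```

View pics/t5.png

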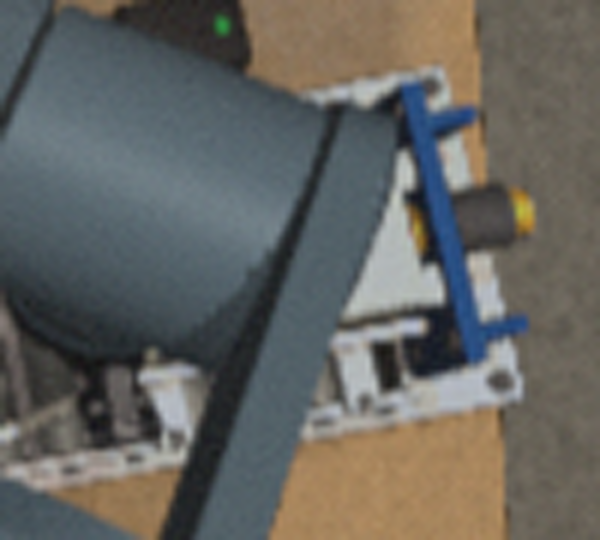

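The leading end, with its right corner at (445,303), sits at the pads square to the plate, and the red nose is fully hidden. I'll check the corner numerically and hand in if it agrees.

```bash
python3 - <<'E'
from h import *
c=pickle.load(open("top.pkl","rb"))
p=pix2w(c,320+445/6-.4,165+303/6-.4,.104)[:2]; x=(p-o)@d; print(x,(p-o)@n)
if x>.134: print(ctrl.hand_in())
st()
E
```

```text
0.14466049264054 -0.03335418026028055
the job is handed in; nothing more can be done
None
the job is handed in; nothing more can be done
```

I handed the job in with the carton held against the hard-stop pads at about 16 N, square to the plate and with the plunger pressed in; it had been held for over 2.5 s by then, and the verdict was not reported back to me.

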